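# Dispense one heat sink from the spring-return magazine feeder and fit it to the board

### The job

The board in the black pallet still lacks one heat sink. Push the red handle of the magazine feeder all the way to its stop and let go of it there, so that the slide springs back home by itself and the next heat sink drops into place; then take the one heat sink that came out and set it down gently, fins up, centred and square, on the bare pink thermal pad. Dispense only one, and leave the fitted heat sinks and the other things on the bench where they are.

Things in the scene. Friction and masses are not known exactly. Their poses are not given: they have to be found in the camera images.
- feeder: Fixed bench-top magazine feeder, 308 mm long, 88 mm wide, 78 mm high: dark blue base, clear magazine with dark steel corners, slide with red handle behind it, steel outfeed ahead. Origin on the table under the magazine's centre; x: the way the slide pushes (handle to outfeed), z up. Spring tubes on both sides of it: x -60 to 30 mm, y 24 to 40 mm either side, top 44 mm above the table.
- slide (a joint): Spring-return pusher slide of the feeder, m: 0 home, 0.085 pushed fully against its end stop (towards the feeder's +x). Spring about 3 N at home and 9 N at the end, plus damping of 18 N per m/s; let go, it returns to 0 in about 0.3 s. Only a full stroke puts the lowest heat sink wholly out on the tongue.
- handle (a point): On the axis of the red upright handle plate on the slide, where it is pinched or pushed: 70 mm above the table, 15 mm below the plate's top. Plate: 10 mm along the feeder's x, 24 mm along its y, 42 mm high. Slide home: 157 mm behind the magazine's centre; it travels 85 mm. Under it: an aluminium crossbar, 76 mm along y, top 43 mm above the table (rules: slide_c2 the plate, slide_c1 the crossbar).
- chamber (a point): Fixed: centre of the magazine's floor, 18 mm above the table; the lowest heat sink lies on it (centre 8 mm higher). The magazine is 58 mm along the feeder's x, 45 mm wide, top 78 mm above the table; three heat sinks lie in it one on another, long side along x.
- outfeed (a point): Fixed: top of the steel outfeed tongue, 18 mm above the table, 79 mm ahead of the magazine's centre, under the dispensed heat sink's centre after a full stroke (give or take 3 mm). The tongue is 20 mm wide, narrower than a heat sink, so fingers can pass on both sides down to the table; it ends 128 mm ahead of the magazine's centre with a 6 mm lip.
- sink1_center (a point): Centre of the lowest heat sink in the magazine at the start (the one to dispense): aluminium, 48 mm along x, 30 mm along y, 16 mm high, flat underside, fins on top, 35 g or so; centre 8 mm above its underside. A half turn makes no difference.
- sink2_center (a point): Centre of the second heat sink in the magazine (same kind), lying on the first; it must drop to the chamber's floor when the slide has gone home.
- sink3_center (a point): Centre of the third heat sink in the magazine (same kind), lying on the second.
- pallet: Fixed black pallet with the green board, 150 mm along x, 236 mm along y; board top 14 mm above the table; origin on the table under its centre. Three heat-sink places in a row along y (-66, 0, +66 mm), long side along the pallet's y. Components up to 10 mm high stand 48 mm or more from that row on either side (x), nothing over 3 mm nearer.
- pad_top (a point): Centre of the top face of the bare pink thermal pad (50 x 32 x 1.5 mm, fixed, 15.5 mm above the table), in whichever place is free; x along its long side, z up. The heat sink goes here, its long side along this x.
- sink_a_center (a point): Centre of a heat sink already fitted on the board (loose, leave alone); 48 x 30 mm, its top 31.5 mm above the table, its centre 23.5 mm.
- sink_b_center (a point): Centre of the other heat sink already fitted on the board (loose, leave alone), same size.
- tape: Roll of masking tape lying flat, 72 mm diameter, 18 mm high, between the feeder and the pallet; bystander. Origin at the centre of its underside.
- screwdriver: Screwdriver with a yellow handle, 150 mm long, lying on the table along its x; bystander.
- flux_bottle: Small white bottle, 38 mm diameter, 85 mm high; bystander. Origin at the centre of its underside.
- solder_reel: Grey reel of solder standing on its flange, 60 mm diameter, 40 mm high, at the left edge of the work area; bystander. Origin at the centre of its underside.
- tweezers: Steel tweezers lying flat, about 110 mm long, at the right edge of the work area; bystander.
There are look-alikes about, which are no part of the job. What is shaped like the part that bears sink3_center but orange is not meant.

How it is judged (in metres and radians):
On the way, in this order (a step that is already met when the one before it is completed fails the run):
1. the slide is pushed to its end stop (value of joint slide above 0.0815 m), for 0.05 s.
2. the handle is let go at the end: the slide runs back by itself, nothing holding or following the handle (value of joint slide above 0.02 m and velocity of joint slide below -0.1 m/s and contact force between anything else and slide_c2 below 0.8 N and contact force between anything else and slide_c1 below 0.8 N), for 0.02 s.
3. the dispensed heat sink is brought down onto the bare pad while still in the gripper (not dropped) (horizontal distance between sink1_center and pad_top below 0.012 m and z of sink1_center in the frame of pad_top below 0.014 m and distance between the grasp point and sink1_center below 0.04 m), for 0.05 s.
At the end, for the whole second after the job is handed in: The dispensed heat sink lies flat, fins up, on the pink pad, centred within 5 mm and square within 0.12 rad (7 degrees); the slide is home (within 2 mm); the next heat sink has dropped flat onto the magazine's floor and the third lies on it (horizontal distance between sink1_center and pad_top below 0.005 m and angle between the x axis of sink1_center and the x axis of pad_top, either way round below 0.12 rad and angle between sink1_center's own z axis and vertical below 0.06 rad and z of sink1_center in the frame of pad_top below 0.0105 m and value of joint slide below 0.002 m and horizontal distance between sink2_center and chamber below 0.005 m and z of sink2_center in the frame of chamber below 0.011 m and horizontal distance between sink3_center and chamber below 0.006 m and z of sink3_center in the frame of chamber below 0.028 m); the robot touches nothing.
It fails at once if a second heat sink is dispensed or pulled from the magazine (horizontal distance between any of sink2_center, sink3_center and chamber above 0.02 m or z of sink3_center in the frame of chamber above 0.05 m).
It fails at once if a fitted heat sink is shifted by more than 5 mm (distance of any of sink_a_center, sink_b_center from where it was at the start of the episode above 0.005 m).
It fails at once if another thing on the bench is shifted by more than 20 mm (distance of any of tape, screwdriver, flux_bottle, solder_reel, tweezers from where it was at the start of the episode above 0.02 m).
It also fails if it takes over 51 s, if anything falls off the work surface, if the arm or the gripper's body presses on something with over 40 N, if the wrist force passes 120 N, or if a joint passes its speed limit or range.

### The arm

A 7-joint arm with a two-finger parallel gripper is mounted at the origin on the work surface. World frame = base frame: x ahead of the robot, y to its left, z up, the work surface at z = 0. Lengths are in mm, angles in rad, forces in N, time in s.
With the tool pointing down it reaches from about 425 to 875 mm from the base axis. Payload 9.9 kg.
Tool frame: the origin (TCP) lies midway between the tips of the shut fingers; the grasp point (between the pads) lies 19 mm behind it; x points along the fingers, z is the direction in which the jaws open and shut, and the axes are right-handed (so a half turn about x gives the same grasp; the last joint's range is limited). The gripper opens to 85 mm and grips with 20 to 120 N. Pads are 22 mm wide; open, the fingers measure 114 mm over their backs; the gripper's body (76 mm by 85 mm) begins 54 mm behind the grasp point. The pads swing forward as they close: fully open they stand 13 mm farther back than shut.
Start: joints at [-1.347, 0.576, 0.025, 1.437, -0.015, 1.129, -0.057], TCP at [204.492, 643.282, 208.689] pointing down, gripper open.
Joint ranges: [-2.76, 2.76], [-0.34, 2.15], [-1.52, 1.57], [0.19, 2.46], [-1.09, 4.23], [0.17, 1.99], [-2.82, 2.82]. Speed limits (rad/s): [2.22, 2.22, 3.01, 3.01, 3.14, 3.14, 3.14].

### API

Orientations are given as a unit quaternion [x, y, z, w].
In Python, from cell import ctrl gives the robot as it stands. The module is installed in compiled form; this text tells all that it offers.
- The arm moves only by the tool servo_tool, never from a script. Its argument "targets" is a list that holds one entry, the list of rows, each a list of 7 numbers: the opening, from -1 (shut) to 1 (fully open), so that 0 is half open, then the shift along the world's x, y, z in mm, then the turn, a rotation vector about the world's x, y, z in degrees. In form: [[[claw, x, y, z, wx, wy, wz], ...]]. A call has 1 to 5 rows; each row shifts and turns the commanded pose from where the row before left it; what a row does not reach is not made up. A row lasts 1/12 s, in which the tool goes at most 41.7 mm and 7.16 degrees, less where a joint would pass 70% of its speed; a pose out of reach is approached as far as the arm can. A call is refused whole if a number of a shift passes 41.7 or a number of a turn 7.16, either way. A call with a gripper value outside its range is refused whole. The fingers move at their own pace and stop on an object; the grip force is fixed at half the most. Time passes only in rows, so rows that do not move let the fingers close. It gives the time, the measured TCP pose, the force and the opening at its end, in the units of the state.
- ctrl.observe(): the state, without advancing time (a new reading comes with each control period).
- ctrl.grab_frame(name): name is "scene" or "top" or "wrist"; returns a dict with "image" (400x640x3 uint8, blue, green, red), "K" (3x3 intrinsics, pixels), "dist_coeffs" ([k1, k2, p1, p2, k3] as OpenCV has them; the pictures are not rectified), "eye" and "attitude" of the camera in the world; the wrist camera has in their place "mount" (4x4, takes a point from camera to tool coordinates, whose origin is the TCP and whose axes are the tool frame's). Camera axes: x right, y down, z forward; pixel columns grow to the right and rows downward; lengths in mm; the calibration is good to about 2 mm. A picture is of the moment at which its call begins: read the wrist's pose just before it. There is no depth.
- ctrl.job_done(): hands the job in, once; it reports no verdict.
The state is a dict: "clock": time; "q": joint angles; "joint_vel": joint speeds; "joint_torque": joint torques, N m; "eef_pos": TCP position; "tcp_rot": TCP orientation; "wrist_force": force on the tool from outside, world axes, zero at the start; "wrist_torque": the same for the moment, N m; "grip_width": opening from 0.0 (shut) to 1.0 (fully open).
Only numpy, scipy, OpenCV 4.12 (cv2) and the standard library are available. Lean on these libraries where they do the work, as an engineer would, in place of code of your own. Each camera call takes 0.05 s, during which the arm holds its last target.

## Working session

There is one attempt and no reset: what is moved stays moved. The work goes in short steps, Python scripts to look and compute and a tool call to move; the robot and the scene stay as the last step left them, time stands still between calls to the robot, and variables do not carry over. Pictures are saved under pics/ and viewed, and the job is handed in when it is done.

Besides the shell and the picture viewer there is one more tool, called after "Call:" by a JSON object that holds its "name" and its "arguments", one argument or row to a line. servo_tool: Moves the arm, as the interface text tells. Its arguments: {"type":"object","properties":{"targets":{"type":"array"}},"required":["targets"]}

```bash
mkdir -p pics; python3 - <<'E'
from cell import ctrl
import cv2,pickle
s=ctrl.observe();print(s)
for n in("scene","top","wrist"):
    f=ctrl.grab_frame(n);cv2.imwrite(f"pics/{n}0.png",f["image"]);pickle.dump(f,open(f"pics/{n}0.pkl","wb"))
    print(n,{k:v for k,v in f.items() if k!="image"})
E
```

```text
{'clock': 0.0, 'q': array([-1.34679063,  0.57650856,  0.02482599,  1.43792178, -0.01499121,
        1.12895609, -0.05649011]), 'joint_vel': array([-0.00067278,  0.00130256, -0.00034493, -0.0008196 ,  0.00142652,
        0.00214442, -0.0016712 ]), 'joint_torque': array([-2.39626170e-04, -7.65772319e+01,  2.25094043e+00, -2.85959780e+01,
        1.54958147e-02,  1.29058844e-02, -5.76165189e-05]), 'eef_pos': array([204.34652594, 642.8209595 , 207.85323242]), 'tcp_rot': array([-0.41781867,  0.57116658,  0.41710117,  0.57028318]), 'wrist_force': array([ 0.3511904 , -0.27952504,  0.36958619]), 'wrist_torque': array([ 0.01596404, -0.00178413, -0.02905941]), 'grip_width': 1.00144413677908}
scene {'K': array([[384.5518744 ,   0.        , 317.85689845],
       [  0.        , 384.5518744 , 193.72922226],
       [  0.        ,   0.        ,   1.        ]]), 'dist_coeffs': array([-0.02032148,  0.        ,  0.        ,  0.        ,  0.        ]), 'eye': array([1368.87526932,  174.78416431,  624.51116199]), 'attitude': array([ 0.54621502,  0.686646  , -0.37243454, -0.30242177])}
top {'K': array([[4
[... 260 characters left out ...]
06, 1254.25144697]), 'attitude': array([ 0.70881223, -0.70036114,  0.06172453, -0.05718025])}
wrist {'K': array([[357.18370347,   0.        , 324.37329743],
       [  0.        , 357.18370347, 197.27038057],
       [  0.        ,   0.        ,   1.        ]]), 'dist_coeffs': array([-0.06863008,  0.        ,  0.        ,  0.        ,  0.        ]), 'mount': array([[-3.82205724e-04, -2.95915683e-01,  9.55213988e-01,
        -1.65300093e+02],
       [-7.18287155e-04, -9.55213730e-01, -2.95915890e-01,
         7.54975771e+01],
       [ 9.99999669e-01, -7.99218685e-04,  1.52535722e-04,
        -2.52912853e-01],
       [ 0.00000000e+00,  0.00000000e+00,  0.00000000e+00,
         1.00000000e+00]])}
```

View pics/scene0.png

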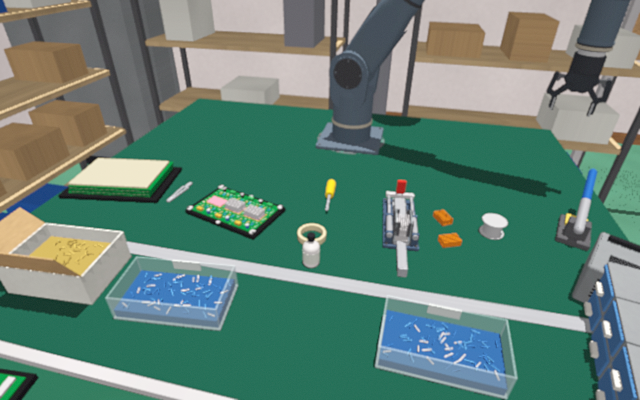

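View pics/top0.png

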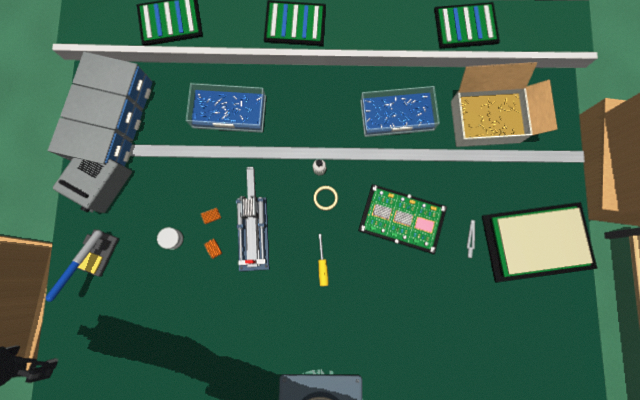

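View pics/wrist0.png

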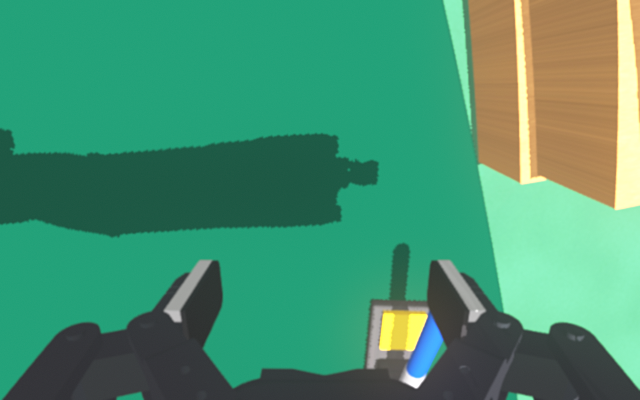

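The top view shows the feeder at about (252,230), with its red handle at (251,262) and the outfeed pointing up. The pink pad is at (425,225), beside two fitted sinks at (382,211) and (403,217). The orange look-alikes are at (210,215) and (212,248), and I'll leave them alone.

```bash
cat > h.py <<'E'
import numpy as np,cv2
from scipy.spatial.transform import Rotation as R
def cam(f,s=None):
    if "mount" in f:
        T=np.eye(4);T[:3,:3]=R.from_quat(s["tcp_rot"]).as_matrix();T[:3,3]=s["eef_pos"]
        M=T@np.array(f["mount"]);return M[:3,:3],M[:3,3]
    return R.from_quat(f["attitude"]).as_matrix(),np.array(f["eye"])
def cast(f,uv,z,s=None):
    A,e=cam(f,s)
    p=cv2.undistortPoints(np.float64(uv).reshape(-1,1,2),f["K"],f["dist_coeffs"])[:,0]
    d=np.c_[p,np.ones(len(p))]@A.T
    return e+d*((z-e[2])/d[:,2])[:,None]
def proj(f,P,s=None):
    A,e=cam(f,s);r=(np.float64(P).reshape(-1,3)-e)@A
    return cv2.projectPoints(r,np.zeros(3),np.zeros(3),f["K"],f["dist_coeffs"])[0][:,0]
def blobs(im,lo,hi,amin=20):
    m=cv2.inRange(cv2.cvtColor(im,cv2.COLOR_BGR2HSV),np.array(lo),np.array(hi))
    c,_=cv2.findContours(m,cv2.RETR_EXTERNAL,cv2.CHAIN_APPROX_NONE)
    return sorted([k for k in c if cv2.contourArea(k)>amin],key=cv2.contourArea,reverse=True)
E
python3 - <<'E'
from h import *
import pickle
f=pickle.load(open("pics/top0.pkl","rb"));im=f["image"]
print(cam(f)[0])
print(cast(f,[[252,262],[249,170],[425,225],[382,211],[403,217],[319,166],[326,197]],[70,18,15.5,31.5,31.5,85,18]).round(1))
cv2.imwrite("pics/c1.png",cv2.resize(im[150:290,180:460],None,fx=2.8,fy=2.8,interpolation=cv2.INTER_CUBIC))
E
```

```text
[[ 0.01136871 -0.98579023  0.16759586]
 [-0.99990793 -0.01244938 -0.0053988 ]
 [ 0.00740855 -0.16751905 -0.985841  ]]
[[ 425.1  194.9   70. ]
 [ 702.7  224.6   18. ]
 [ 541.8 -305.7   15.5]
 [ 579.9 -175.9   31.5]
 [ 562.8 -237.7   31.5]
 [ 700.4   11.4   85. ]
 [ 622.4   -9.8   18. ]]
```

View pics/c1.png

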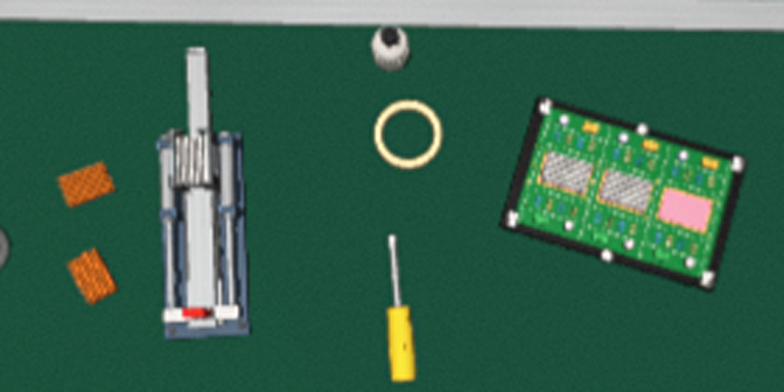

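```bash
python3 - <<'E'
from h import *
import pickle
from cell import ctrl
s=ctrl.observe();print(R.from_quat(s["tcp_rot"]).as_matrix().round(3))
f=pickle.load(open("pics/top0.pkl","rb"));im=f["image"]
r=blobs(im,(0,150,120),(8,255,255),5)
for c in r[:6]: print("red",cv2.minAreaRect(c),cv2.contourArea(c), cast(f,[cv2.minAreaRect(c)[0]],85))
r=blobs(im,(140,40,150),(179,140,255),40)
for c in r[:3]:
    b=cv2.boxPoints(cv2.minAreaRect(c));print("pink",cv2.minAreaRect(c),cast(f,[cv2.minAreaRect(c)[0]],15.5));P=cast(f,b,15.5);print(P)
g=pickle.load(open("pics/scene0.pkl","rb"))
for c in blobs(g["image"],(0,150,120),(8,255,255),5)[:3]: print("red sc",cv2.minAreaRect(c),cast(g,[cv2.minAreaRect(c)[0]],70))
E
```

```text
[[-0.    -0.953  0.303]
 [-0.001  0.303  0.953]
 [-1.    -0.    -0.001]]
red ((248.5, 261.0), (2.0, 7.0), 90.0) 12.0 [[427.30427909 202.00821323  85.        ]]
pink ((424.0458984375, 224.51376342773438), (16.091482162475586, 9.578263282775879), 16.699243545532227) [[ 543.23128326 -302.91691143   15.5       ]]
[[ 536.07024984 -275.71615968   15.5       ]
 [ 563.73174724 -284.58678951   15.5       ]
 [ 550.40584609 -330.15625949   15.5       ]
 [ 522.85016282 -321.13447276   15.5       ]]
red sc ((401.0, 186.0), (12.0, 8.0), 90.0) [[431.64221239 204.0239124   70.        ]]
```

Call:
{"name": "servo_tool", "arguments": {
  "targets": [
    [[1,19,-34,4,0,0,1.4],[1,19,-34,4,0,0,1.4],[1,19,-34,4,0,0,1.4],[1,19,-34,4,0,0,1.4],[1,19,-34,4,0,0,1.4]]
  ]
}}

```text
clock: 0.57
eef_pos: [300.0, 471.4, 228.6]
tcp_rot: [-0.452, 0.544, 0.452, 0.544]
wrist_force: [1.1, -0.3, 0.2]
grip_width: 0.997
```

Call:
{"name": "servo_tool", "arguments": {
  "targets": [
    [[1,19,-34,4,0,0,1.4],[1,19,-34,4,0,0,1.4],[1,19,-34,4,0,0,1.4],[1,19,-34,4,0,0,1.4],[1,19,-34,4,0,0,1.4]]
  ]
}}

```text
clock: 0.98
eef_pos: [395.0, 301.4, 248.9]
tcp_rot: [-0.484, 0.515, 0.484, 0.515]
wrist_force: [0.7, 0.2, -0.5]
grip_width: 0.998
```

Call:
{"name": "servo_tool", "arguments": {
  "targets": [
    [[1,19,-34,4,0,0,1.4],[1,19,-34,4,0,0,1.4],[1,19,-34,4,0,0,0.8],[1,0,0,0,0,0,0],[1,0,0,0,0,0,0]]
  ]
}}

```text
clock: 1.4
eef_pos: [452.5, 199.0, 260.9]
tcp_rot: [-0.499, 0.501, 0.498, 0.502]
wrist_force: [0.3, 0.4, 0.0]
grip_width: 0.997
```

```bash
python3 - <<'E'
from cell import ctrl
import cv2,pickle
s=ctrl.observe();f=ctrl.grab_frame("wrist");print(s["clock"],s["eef_pos"],s["tcp_rot"],abs(s["joint_vel"]).max())
cv2.imwrite("pics/w1.png",f["image"]);pickle.dump((s,f),open("pics/w1.pkl","wb"))
E
```

```text
1.4 [452.53334566 198.95259882 260.86217928] [-0.49872835  0.50143155  0.49830863  0.50152263] 0.05362495802749429
```

View pics/w1.png

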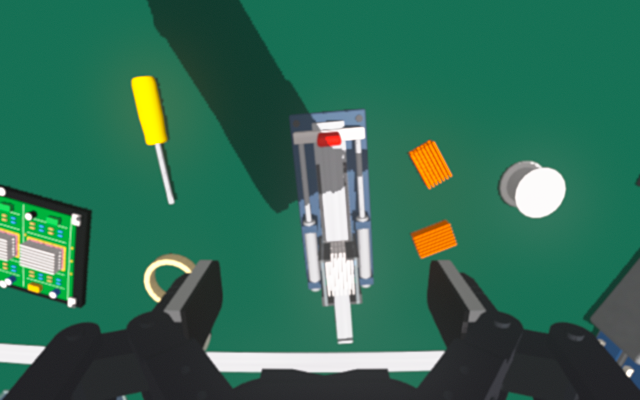

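The wrist view shows the handle at (330,139), the tongue end at (345,341), the magazine sinks at (340,272), and the orange look-alikes at (430,163) and (434,239).

```bash
python3 - <<'E'
from h import *
import pickle
s,f=pickle.load(open("pics/w1.pkl","rb"));im=f["image"]
cv2.imwrite("pics/c2.png",cv2.resize(im[100:360,270:400],None,fx=2.3,fy=2.3,interpolation=cv2.INTER_CUBIC))
for c in blobs(im,(0,150,100),(6,255,255),30)[:3]: print(cv2.minAreaRect(c),cv2.boundingRect(c))
print(cast(f,[[330,137],[344.5,342]],[85,24],s))
E
```

```text
((329.0, 139.0), (12.0, 22.0), 90.0) (318, 133, 23, 13)
[[422.74091877 204.27245698  85.        ]
 [709.05527162 224.53994443  24.        ]]
```

View pics/c2.png

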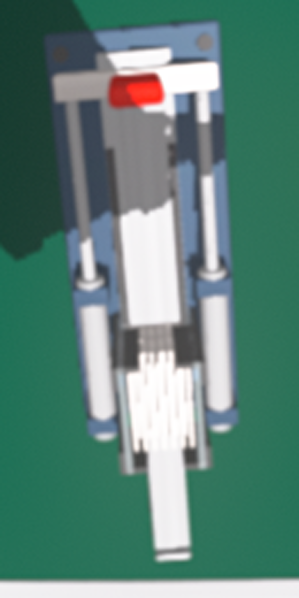

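```bash
python3 - <<'E'
from h import *
import pickle
s,f=pickle.load(open("pics/w1.pkl","rb"));im=f["image"]
c=cast(f,[[318,145.5],[341,145.5]],85,s);print(c)
m=c.mean(0);t=cast(f,[[336.5,342],[353,341]],24,s);print(t);t=t.mean(0)
d=(t-m)[:2];print(d,np.hypot(*d),np.degrees(np.arctan2(d[1],d[0])))
hsv=cv2.cvtColor(im,cv2.COLOR_BGR2HSV)
for r in (160,180,200,220):print(r,[tuple(hsv[r,x]) for x in range(288,306,2)])
E
```

```text
[[430.7974656  192.75449178  85.        ]
 [430.93810009 214.79694415  85.        ]]
[[708.94589595 213.60224136  24.        ]
 [707.51258394 236.13323728  24.        ]]
[277.3614571   21.09202135] 278.1622750306071 4.348702092071423
160 [(np.uint8(79), np.uint8(134), np.uint8(63)), (np.uint8(81), np.uint8(138), np.uint8(61)), (np.uint8(80), np.uint8(121), np.uint8(63)), (np.uint8(104), np.uint8(87), np.uint8(76)), (np.uint8(107), np.uint8(83), np.uint8(83)), (np.uint8(107), np.uint8(78), np.uint8(85)), (np.uint8(114), np.uint8(11), np.uint8(112)), (np.uint8(150), np.uint8(4), np.uint8(131)), (np.uint8(130), np.uint8(6), np.uint8(122))]
180 [(np.uint8(79), np.uint8(131), np.uint8(64)), (np.uint8(80), np.uint8(134), np.uint8(63)), (np.uint8(79), np.uint8(124), np.uint8(64)), (np.uint8(81), np.uint8(128), np.uint8(64)), (np.uint8(101), np.uint8(83), np.uint8(74)), (np.uint8(107), np.uint8(83), np.uint8(83)), (np.uint8(107), np.uint8(77), np.uint8(83)), (np.uint8(115), np.uint8(14), np.uint8(110)), (np.uint8(150), np.uint8(4), np.uint8(131))]
200 [(np.uint8(81), np.uint8(134), np.uint8(63)), (np.uint8(80), np.uint8(120), np.uint8(64)), (np.uint8(79), np.uint8(122), np.uint8(67)), (np.uint8(80), np.uint8(138), np.uint8(74)), (np.uint8(79), np.uint8(149), np.uint8(87)), (np.uint8(95), np.uint8(87), np.uint8(76)), (np.uint8(107), np.uint8(87), np.uint8(114)), (np.uint8(106), np.uint8(91), np.uint8(152)), (np.uint8(110), np.uint8(41), np.uint8(130))]
220 [(np.uint8(80), np.uint8(174), np.uint8(114)), (np.uint8(80), np.uint8(172), np.uint8(114)), (np.uint8(80), np.uint8(169), np.uint8(115)), (np.uint8(80), np.uint8(170), np.uint8(114)), (np.uint8(80), np.uint8(166), np.uint8(115)), (np.uint8(80), np.uint8(168), np.uint8(114)), (np.uint8(93), np.uint8(97), np.uint8(103)), (np.uint8(108), np.uint8(72), np.uint8(95)), (np.uint8(105), np.uint8(23), np.uint8(90))]
```

Call:
{"name": "servo_tool", "arguments": {
  "targets": [
    [[1,-6.9,1.2,-35,0,0,1.1],[1,-6.9,1.2,-35,0,0,1.1],[1,-6.9,1.2,-35,0,0,1.1],[1,-6.8,1.0,-35,0,0,1.1],[1,0,0,0,0,0,0]]
  ]
}}

```text
clock: 1.87
eef_pos: [418.7, 206.0, 115.8]
tcp_rot: [-0.519, 0.483, 0.521, 0.476]
wrist_force: [-1.7, -0.7, -0.1]
grip_width: 0.997
```

```bash
cat > look.py <<'E'
import sys,pickle,cv2
from h import *
from cell import ctrl
n=sys.argv[1]
s=ctrl.observe();f=ctrl.grab_frame("wrist");pickle.dump((s,f),open(f"pics/{n}.pkl","wb"))
cv2.imwrite(f"pics/{n}.png",f["image"])
A=R.from_quat(s["tcp_rot"]).as_matrix()
print(s["clock"],s["eef_pos"].round(1),"jaw yaw",np.degrees(np.arctan2(-A[0,2],A[1,2])).round(2),"down",A[:,0].round(4),"F",s["wrist_force"].round(1),"w",round(s["grip_width"],3),"v",abs(s["joint_vel"]).max().round(3))
E
python3 look.py w2
```

```text
1.8667 [418.7 206.  115.8] jaw yaw 4.65 down [-0.009  -0.0042 -1.    ] F [-1.7 -0.7 -0.1] w 0.997 v 0.172
```

View pics/w2.png

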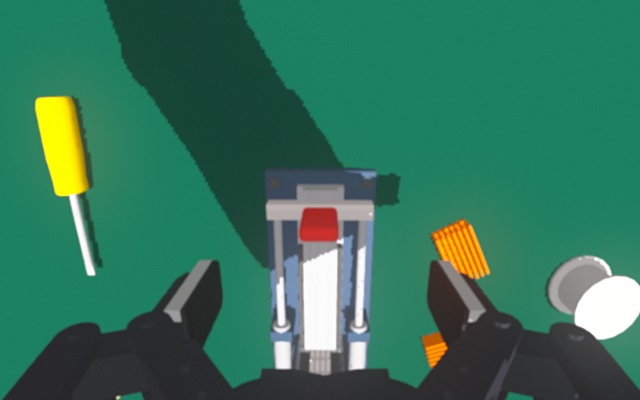

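Call:
{"name": "servo_tool", "arguments": {
  "targets": [
    [[1,0,0,0,0,0,0],[1,0,0,0,0,0,0]]
  ]
}}

```text
clock: 2.08
eef_pos: [425.3, 207.1, 122.5]
tcp_rot: [0.519, -0.48, -0.518, -0.482]
wrist_force: [0.8, 0.3, -0.4]
grip_width: 1.001
```

```bash
python3 look.py w3; python3 - <<'E'
from h import *
import pickle
s,f=pickle.load(open("pics/w3.pkl","rb"));im=f["image"]
cv2.imwrite("pics/c3.png",cv2.resize(im[160:380,250:390],None,fx=2.7,fy=2.7,interpolation=cv2.INTER_CUBIC))
for c in blobs(im,(0,150,60),(6,255,255),30)[:3]: print(cv2.boundingRect(c));print(cv2.approxPolyDP(c,3,True)[:,0].tolist())
E
```

```text
2.0833 [425.3 207.1 122.5] jaw yaw 4.37 down [ 0.0024  0.0015 -1.    ] F [ 0.8  0.3 -0.4] w 1.001 v 0.011
(299, 195, 38, 30)
[[304, 195], [299, 214], [301, 224], [335, 223], [332, 195]]
```

View pics/c3.png

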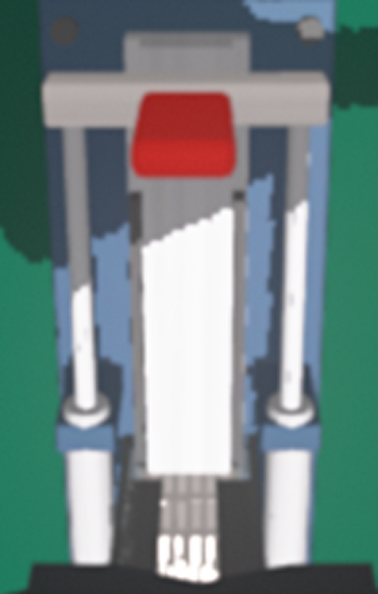

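```bash
python3 - <<'E'
from h import *
import pickle
s,f=pickle.load(open("pics/w3.pkl","rb"))
c=cast(f,[[299.5,213.5],[337,213.5],[299.5,224.5],[337,224.5]],85,s);print(c,c.mean(0))
a=proj(f,[s["eef_pos"]],s);print(a)
E
```

```text
[[424.04031672 191.74204192  85.        ]
 [422.34478208 214.29240622  85.        ]
 [431.15624191 192.12867354  85.        ]
 [429.44322649 214.90763523  85.        ]] [426.7461418  203.26768923  85.        ]
[[324.91649968 243.32737702]]
```

Call:
{"name": "servo_tool", "arguments": {
  "targets": [
    [[1,0.4,-3.8,-23,0,0,0],[1,0.3,0,-23,0,0,0],[1,0,0,-22,0,0,0],[1,0,0,0,0,0,0],[1,0,0,0,0,0,0]]
  ]
}}

```text
clock: 2.55
eef_pos: [425.1, 202.2, 53.4]
tcp_rot: [0.519, -0.481, -0.519, -0.481]
wrist_force: [0.3, -0.1, 0.2]
grip_width: 1.0
```

Call:
{"name": "servo_tool", "arguments": {
  "targets": [
    [[-1,0,0,0,0,0,0],[-1,0,0,0,0,0,0],[-1,0,0,0,0,0,0],[-1,0,0,0,0,0,0],[-1,0,0,0,0,0,0]]
  ]
}}

```text
clock: 2.97
eef_pos: [425.0, 202.2, 53.3]
tcp_rot: [0.519, -0.48, -0.519, -0.481]
wrist_force: [-0.2, 0.0, 0.1]
grip_width: 0.298
```

Call:
{"name": "servo_tool", "arguments": {
  "targets": [
    [[-1,0,0,0,0,0,0],[-1,0,0,0,0,0,0],[-1,0,0,0,0,0,0]]
  ]
}}

```text
clock: 3.22
eef_pos: [425.0, 202.9, 53.5]
tcp_rot: [-0.519, 0.48, 0.519, 0.481]
wrist_force: [-2.6, 1.1, 10.3]
grip_width: 0.247
```

```bash
python3 look.py w4
```

```text
3.2167 [425.  202.9  53.5] jaw yaw 4.39 down [ 0.001   0.0012 -1.    ] F [-2.6  1.1 10.3] w 0.247 v 0.002
```

View pics/w4.png

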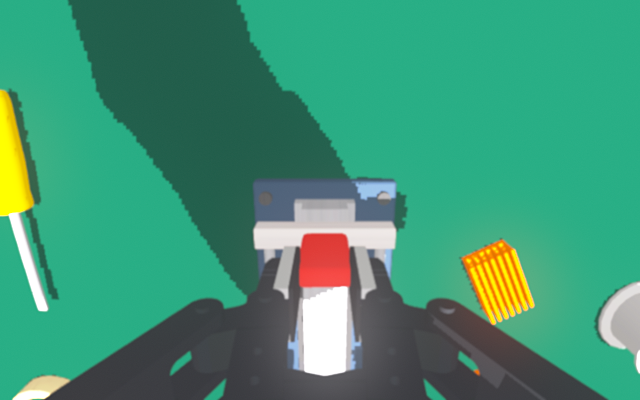

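The plate is pinched between the pads at (325,260). Next I push.

Call:
{"name": "servo_tool", "arguments": {
  "targets": [
    [[-1,15.95,1.2,0,0,0,0],[-1,15.95,1.2,0,0,0,0],[-1,15.95,1.2,0,0,0,0],[-1,15.95,1.2,0,0,0,0],[-1,15.95,1.2,0,0,0,0]]
  ]
}}

```text
clock: 3.68
eef_pos: [502.3, 208.8, 53.5]
tcp_rot: [-0.518, 0.481, 0.52, 0.479]
wrist_force: [-12.9, 3.0, 17.9]
grip_width: 0.251
```

Call:
{"name": "servo_tool", "arguments": {
  "targets": [
    [[-1,2,0.15,0,0,0,0],[-1,2,0.15,0,0,0,0],[-1,1.5,0.1,0,0,0,0],[-1,1,0.05,0,0,0,0],[-1,0,0,0,0,0,0]]
  ]
}}

```text
clock: 4.1
eef_pos: [509.0, 209.3, 53.5]
tcp_rot: [-0.518, 0.481, 0.52, 0.48]
wrist_force: [-9.4, 1.3, 14.7]
grip_width: 0.256
```

```bash
python3 look.py w5
```

```text
4.1 [509.  209.3  53.5] jaw yaw 4.42 down [-2.8e-03  5.0e-04 -1.0e+00] F [-9.4  1.3 14.7] w 0.256 v 0.005
```

View pics/w5.png

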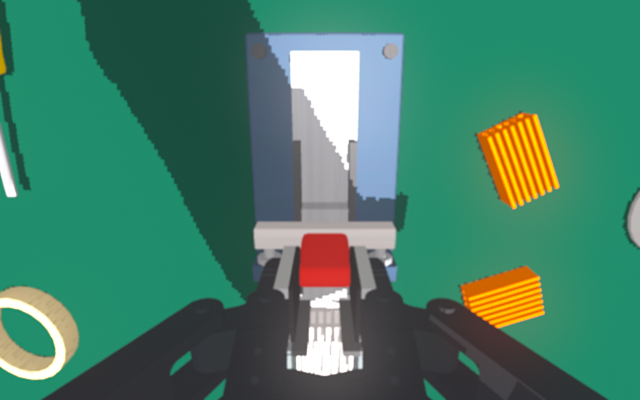

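Call:
{"name": "servo_tool", "arguments": {
  "targets": [
    [[-1,1.5,0.1,0,0,0,0],[-1,1.5,0.1,0,0,0,0],[-1,0,0,0,0,0,0]]
  ]
}}

```text
clock: 4.4
eef_pos: [509.7, 209.3, 53.4]
tcp_rot: [-0.517, 0.482, 0.521, 0.478]
wrist_force: [-17.1, -0.0, 22.3]
grip_width: 0.253
```

Call:
{"name": "servo_tool", "arguments": {
  "targets": [
    [[-1,2,0.1,0,0,0,0],[-1,0,0,0,0,0,0]]
  ]
}}

```text
clock: 4.57
eef_pos: [509.7, 209.3, 53.4]
tcp_rot: [-0.517, 0.483, 0.521, 0.477]
wrist_force: [-23.1, 0.7, 28.1]
grip_width: 0.254
```

Position has stalled at 84.9 mm while the force keeps rising, so the slide is at its stop. Releasing.

Call:
{"name": "servo_tool", "arguments": {
  "targets": [
    [[1,0,0,0,0,0,0],[1,0,0,0,0,0,0],[1,0,0,0,0,0,0],[1,0,0,0,0,0,0],[1,0,0,0,0,0,0]]
  ]
}}

```text
clock: 4.98
eef_pos: [516.3, 208.7, 52.6]
tcp_rot: [0.519, -0.481, -0.519, -0.481]
wrist_force: [0.2, -0.2, 0.3]
grip_width: 0.94
```

Call:
{"name": "servo_tool", "arguments": {
  "targets": [
    [[1,0,0,0,0,0,0],[1,0,0,0,0,0,0],[1,0,0,0,0,0,0]]
  ]
}}

```text
clock: 5.23
eef_pos: [516.0, 208.8, 52.6]
tcp_rot: [0.519, -0.481, -0.519, -0.481]
wrist_force: [0.5, 0.6, 0.7]
grip_width: 1.004
```

```bash
python3 look.py w6
```

```text
5.2333 [516.  208.8  52.6] jaw yaw 4.36 down [-1.e-04 -1.e-04 -1.e+00] F [0.5 0.6 0.7] w 1.004 v 0.002
```

View pics/w6.png

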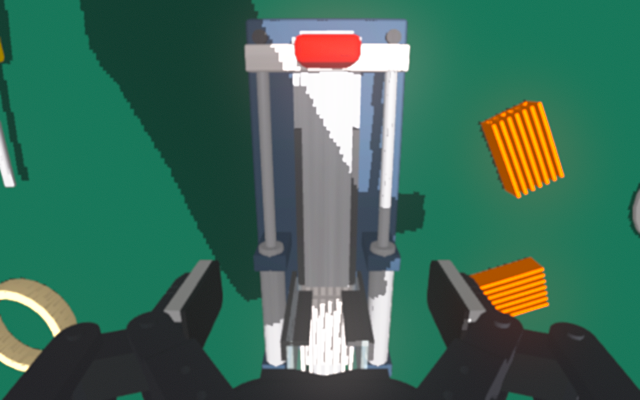

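The slide is home, with the handle at (328,49). Next I rise and look at the outfeed.

Call:
{"name": "servo_tool", "arguments": {
  "targets": [
    [[1,0,0,40,0,0,0],[1,0,0,40,0,0,0],[1,25,2,28,0,0,0],[1,30,2,25,0,0,0],[1,30,3,15,0,0,0]]
  ]
}}

```text
clock: 5.7
eef_pos: [602.7, 216.1, 204.8]
tcp_rot: [0.519, -0.479, -0.518, -0.482]
wrist_force: [2.0, 1.2, 0.4]
grip_width: 0.996
```

Call:
{"name": "servo_tool", "arguments": {
  "targets": [
    [[1,30,3,0,0,0,0],[1,10,1,0,0,0,0],[1,0,0,0,0,0,0],[1,0,0,0,0,0,0]]
  ]
}}

```text
clock: 6.03
eef_pos: [640.5, 219.6, 199.9]
tcp_rot: [-0.518, 0.481, 0.519, 0.48]
wrist_force: [0.4, 0.3, 0.2]
grip_width: 0.999
```

```bash
python3 look.py w7
```

```text
6.0333 [640.5 219.6 199.9] jaw yaw 4.35 down [-1.4e-03 -5.0e-04 -1.0e+00] F [0.4 0.3 0.2] w 0.999 v 0.031
```

View pics/w7.png

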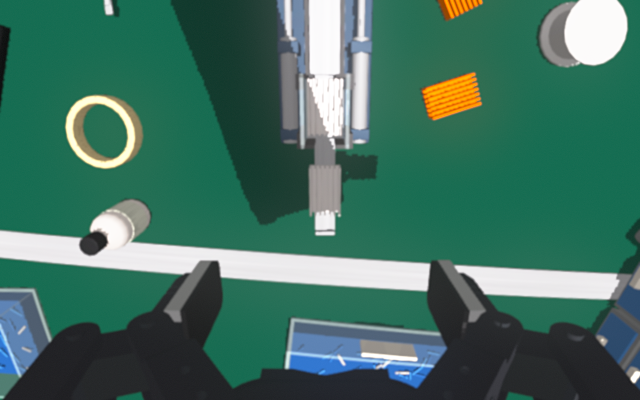

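The dispensed sink lies on the tongue at about (325,190). It's the silver one that came out of the magazine, not the orange ones at (452,97) and (462,5). I'll confirm it in an enlarged crop.

```bash
python3 - <<'E'
from h import *
import pickle
s,f=pickle.load(open("pics/w7.pkl","rb"));im=f["image"]
cv2.imwrite("pics/c4.png",cv2.resize(im[60:250,270:380],None,fx=3,fy=3,interpolation=cv2.INTER_CUBIC))
E
```

```text
(no output)
```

View pics/c4.png

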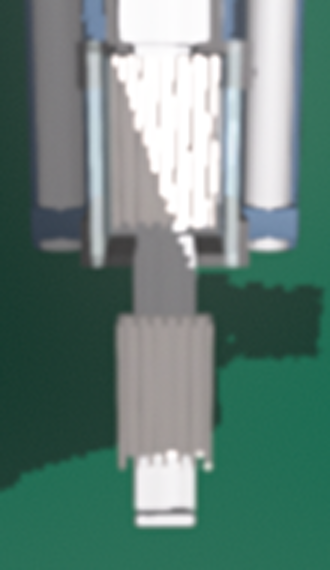

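```bash
python3 - <<'E'
from h import *
import pickle
s,f=pickle.load(open("pics/w7.pkl","rb"))
c=cast(f,[[308.7,166],[341,166],[309,215],[340.5,215]],34,s);print(c.round(1),c.mean(0).round(1))
print(np.linalg.norm(c[0]-c[2]),np.linalg.norm(c[0]-c[1]))
o=np.array([582.3,214.9]);u=np.array([.9973,.074])
print("exp",o+79*u, proj(f,[[*(o+55*u),34],[*(o+103*u),34]],s))
print(cast(f,[[316,234],[335,233]],24,s))
E
```

```text
[[637.5 204.3  34. ]
 [635.2 234.7  34. ]
 [686.6 207.6  34. ]
 [684.3 238.6  34. ]] [660.9 221.3  34. ]
49.239495695242255 30.54507381802366
exp [661.0867 220.746 ] [[324.22746974 166.78002327]
 [324.18081891 214.54410192]]
[[710.57892386 215.9601117   24.        ]
 [707.99352971 235.44628942  24.        ]]
```

Call:
{"name": "servo_tool", "arguments": {
  "targets": [
    [[0.2,10.5,0.7,-35,0,0,0],[0.2,10,0.7,-35,0,0,0],[0.2,0,0,-35,0,0,0],[0.2,0,0,-30,0,0,0],[0.2,0,0,0,0,0,0]]
  ]
}}

```text
clock: 6.5
eef_pos: [656.2, 220.2, 59.4]
tcp_rot: [-0.517, 0.484, 0.521, 0.477]
wrist_force: [-1.2, -0.4, -1.2]
grip_width: 0.6
```

Call:
{"name": "servo_tool", "arguments": {
  "targets": [
    [[0.2,0,0,-14,0,0,0],[0.2,0,0,-14,0,0,0],[0.2,0,0,-14,0,0,0],[0.2,0,0,0,0,0,0],[0.2,0,0,0,0,0,0]]
  ]
}}

```text
clock: 6.92
eef_pos: [661.1, 221.5, 25.1]
tcp_rot: [-0.519, 0.48, 0.519, 0.481]
wrist_force: [0.5, 0.2, 0.1]
grip_width: 0.604
```

```bash
python3 look.py w8
```

```text
6.9167 [661.1 221.5  25.1] jaw yaw 4.38 down [ 0.e+00  1.e-04 -1.e+00] F [0.5 0.2 0.1] w 0.604 v 0.018
```

View pics/w8.png

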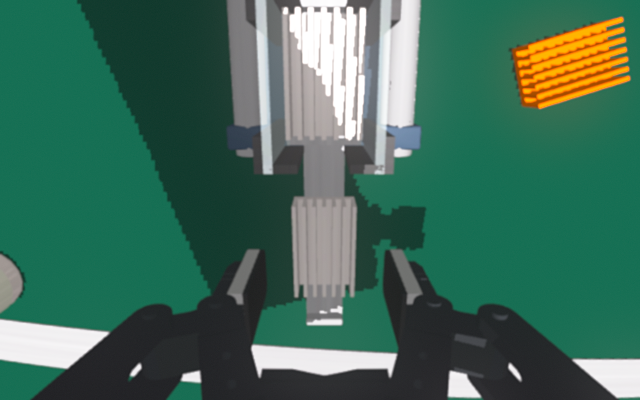

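The sink is at (324,247), centred between the pads and square to them. Lowering 3 mm and closing.

Call:
{"name": "servo_tool", "arguments": {
  "targets": [
    [[0.2,0,0,-3,0,0,0],[-1,0,0,0,0,0,0],[-1,0,0,0,0,0,0],[-1,0,0,0,0,0,0],[-1,0,0,0,0,0,0]]
  ]
}}

```text
clock: 7.38
eef_pos: [661.6, 221.3, 21.0]
tcp_rot: [0.519, -0.48, -0.519, -0.481]
wrist_force: [0.0, 0.4, 0.1]
grip_width: 0.036
```

Call:
{"name": "servo_tool", "arguments": {
  "targets": [
    [[-1,0,0,0,0,0,0],[-1,0,0,0,0,0,0],[-1,0,0,0,0,0,0]]
  ]
}}

```text
clock: 7.63
eef_pos: [661.5, 221.2, 20.7]
tcp_rot: [0.519, -0.481, -0.519, -0.481]
wrist_force: [-0.3, -0.2, -0.2]
grip_width: -0.0
```

```bash
python3 look.py w9
```

```text
7.6333 [661.5 221.2  20.7] jaw yaw 4.36 down [ 0.e+00 -1.e-04 -1.e+00] F [-0.3 -0.2 -0.2] w -0.0 v 0.003
```

View pics/w9.png

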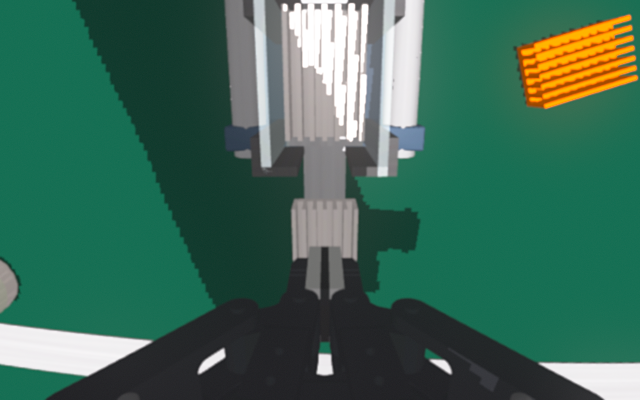

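The gripper shut completely without catching the sink, so the grasp missed. I'll look closely before doing anything else.

```bash
python3 - <<'E'
from h import *
import pickle
from cell import ctrl
s,f=pickle.load(open("pics/w9.pkl","rb"));im=f["image"]
for P in ([637,219.3,34],[685,223,34],[661,221,34],[637,219.3,18],[661.5,221.2,20.7],[661.5,221.2,39.7],[708,225,24]): print(P,proj(f,[P],s))
cv2.imwrite("pics/c5.png",cv2.resize(im[180:320,250:400],None,fx=4,fy=4,interpolation=cv2.INTER_CUBIC))
f=ctrl.grab_frame("scene");im=f["image"];cv2.imwrite("pics/c6.png",cv2.resize(im[150:300,340:500],None,fx=4,fy=4,interpolation=cv2.INTER_CUBIC))
E
```

```text
[637, 219.3, 34] [[324.85997546 205.706029  ]]
[685, 223, 34] [[324.96237205 298.54595438]]
[661, 221, 34] [[324.59559612 254.27648864]]
[637, 219.3, 18] [[324.80148261 195.33451381]]
[661.5, 221.2, 20.7] [[324.88690066 243.4207815 ]]
[661.5, 221.2, 39.7] [[324.96451883 260.90033096]]
[708, 225, 24] [[325.38375245 324.9336403 ]]
```

View pics/c5.png

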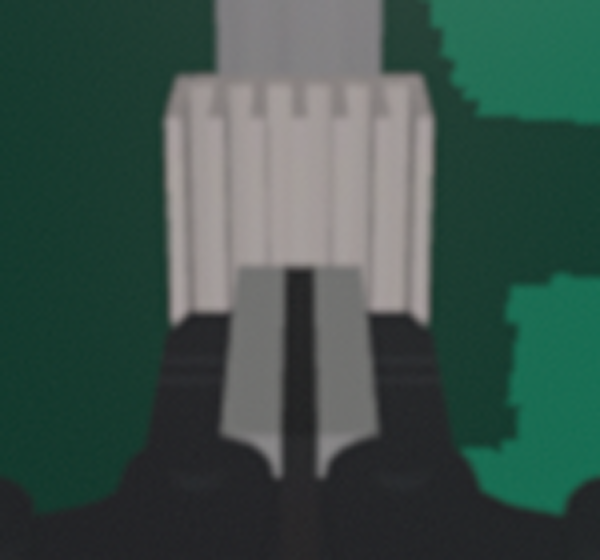

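View pics/c6.png

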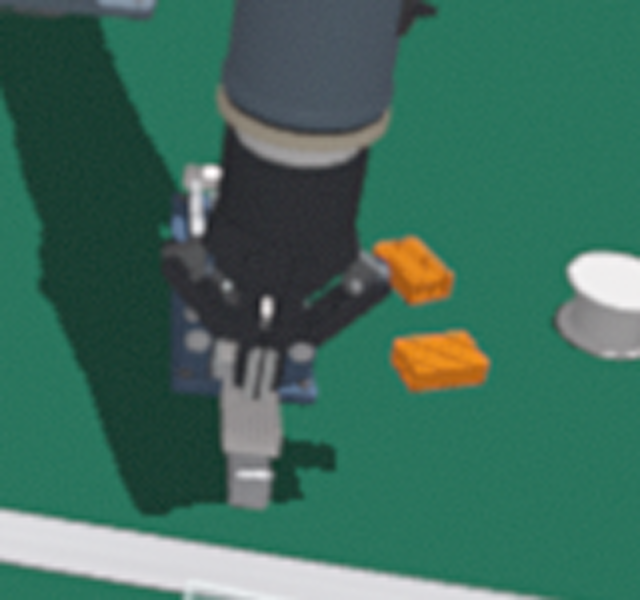

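```bash
python3 - <<'E'
from h import *
import pickle
g=pickle.load(open("pics/scene0.pkl","rb"))
def pr(P): return ((proj(g,[P])[0]-[340,150])*4).round(0)
for z in (20,30,40,50,60): print(z,pr([661.5,221.2,z]), "near edge",pr([672.5,222,z]))
print(pr([685,208,34]),pr([685,238,34]),pr([708,225,24]))
s,f=pickle.load(open("pics/w9.pkl","rb"))
for z in (20,30,35,40,45,50,60): print(z,proj(f,[[650.5,220.4,z],[661.5,221.2,z],[672.5,222,z]],s)[:,1].round(1))
E
```

```text
20 [246. 420.] near edge [247. 433.]
30 [248. 407.] near edge [249. 420.]
40 [251. 394.] near edge [251. 406.]
50 [253. 381.] near edge [254. 393.]
60 [255. 367.] near edge [256. 379.]
[224. 425.] [278. 433.] [251. 470.]
20 [222.5 242.8 262.4]
30 [230.3 251.5 271.9]
35 [234.5 256.2 277.1]
40 [238.9 261.2 282.5]
45 [243.6 266.5 288.3]
50 [248.6 272.1 294.4]
60 [259.7 284.4 307.8]
```

Both cameras put the shut fingertips at z≈49 while the TCP reads 20.7. So the real tips sit about 28 mm behind the stated TCP, and the fingers closed above the sink without moving it. I'll open, then descend in checked steps.

Call:
{"name": "servo_tool", "arguments": {
  "targets": [
    [[0.2,0,0,0,0,0,0],[0.2,0,0,0,0,0,0],[0.2,0,0,0,0,0,0],[0.2,0,0,-6,0,0,0],[0.2,0,0,-6,0,0,0]]
  ]
}}

```text
clock: 8.15
eef_pos: [661.7, 221.3, 8.5]
tcp_rot: [0.519, -0.48, -0.519, -0.481]
wrist_force: [-0.7, 0.1, -0.7]
grip_width: 0.604
```

Call:
{"name": "servo_tool", "arguments": {
  "targets": [
    [[0.2,0,0,0,0,0,0]]
  ]
}}

```text
clock: 8.23
eef_pos: [660.4, 220.9, 7.0]
tcp_rot: [-0.518, 0.481, 0.519, 0.48]
wrist_force: [0.8, -0.4, -0.3]
grip_width: 0.603
```

```bash
python3 look.py w10;  python3 - <<'E'
from h import *
from cell import ctrl
import pickle
f=ctrl.grab_frame("scene");im=f["image"];cv2.imwrite("pics/c7.png",cv2.resize(im[200:290,360:460],None,fx=6,fy=6,interpolation=cv2.INTER_CUBIC))
E
```

```text
8.2333 [660.4 220.9   7. ] jaw yaw 4.37 down [-2.2e-03 -8.0e-04 -1.0e+00] F [ 0.8 -0.4 -0.3] w 0.603 v 0.021
```

View pics/w10.png

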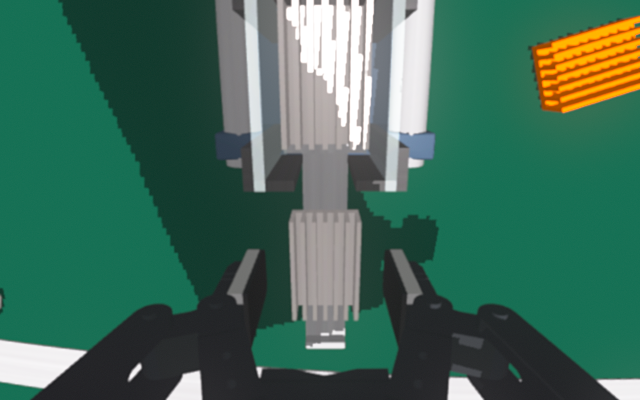

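View pics/c7.png

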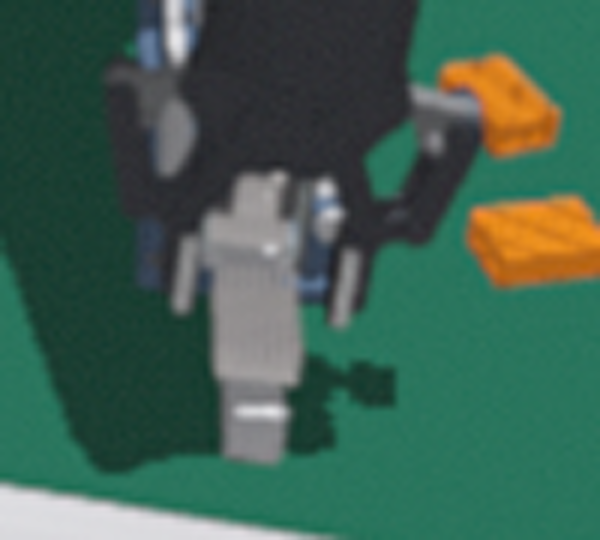

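```bash
python3 - <<'E'
from h import *
import pickle
g=pickle.load(open("pics/scene0.pkl","rb"))
for z in (20,25,30,35,40,45):print(z,cast(g,[[390.3,252],[416.7,254.2]],z).round(1).tolist())
s,f=pickle.load(open("pics/w10.pkl","rb"))
for z in (15,20,25,30,35,40,45):print(z,cast(f,[[247,250],[256,250],[387,250],[397,250]],z,s).round(1)[:,:2].tolist())
E
```

```text
20 [[656.9, 194.7, 20.0], [650.6, 255.9, 20.0]]
25 [[662.8, 194.6, 25.0], [656.5, 255.2, 25.0]]
30 [[668.7, 194.4, 30.0], [662.5, 254.6, 30.0]]
35 [[674.6, 194.2, 35.0], [668.4, 253.9, 35.0]]
40 [[680.5, 194.1, 40.0], [674.4, 253.2, 40.0]]
45 [[686.4, 193.9, 45.0], [680.3, 252.5, 45.0]]
15 [[663.3, 183.2], [662.9, 187.6], [658.1, 250.9], [657.8, 255.8]]
20 [[660.8, 184.2], [660.4, 188.5], [655.8, 249.8], [655.5, 254.5]]
25 [[658.3, 185.2], [658.0, 189.3], [653.5, 248.7], [653.2, 253.2]]
30 [[655.8, 186.2], [655.5, 190.2], [651.2, 247.5], [650.9, 251.9]]
35 [[653.4, 187.2], [653.1, 191.1], [648.9, 246.4], [648.6, 250.6]]
40 [[650.9, 188.3], [650.6, 191.9], [646.6, 245.2], [646.3, 249.3]]
45 [[648.4, 189.3], [648.1, 192.8], [644.3, 244.1], [644.0, 248.0]]
```

Both views agree: at this opening the tips are at z≈35, centred on x≈661. I'll go 10 mm lower, then close.

Call:
{"name": "servo_tool", "arguments": {
  "targets": [
    [[0.2,0.3,0,-5,0,0,0],[0.2,0.3,0,-5,0,0,0],[0.2,0,0,0,0,0,0],[0.2,0,0,0,0,0,0]]
  ]
}}

```text
clock: 8.67
eef_pos: [661.7, 221.1, -1.8]
tcp_rot: [-0.519, 0.481, 0.519, 0.48]
wrist_force: [-0.7, 0.3, 0.2]
grip_width: 0.604
```

Call:
{"name": "servo_tool", "arguments": {
  "targets": [
    [[-1,0,0,0,0,0,0],[-1,0,0,0,0,0,0],[-1,0,0,0,0,0,0],[-1,0,0,0,0,0,0],[-1,0,0,0,0,0,0]]
  ]
}}

```text
clock: 9.08
eef_pos: [662.4, 221.3, -0.9]
tcp_rot: [0.519, -0.48, -0.519, -0.481]
wrist_force: [0.5, -0.1, 3.2]
grip_width: 0.334
```

```bash
python3 look.py w11;  python3 - <<'E'
from h import *
from cell import ctrl
f=ctrl.grab_frame("scene");im=f["image"];cv2.imwrite("pics/c8.png",cv2.resize(im[200:290,360:460],None,fx=6,fy=6,interpolation=cv2.INTER_CUBIC))
E
```

```text
9.0833 [662.4 221.3  -0.9] jaw yaw 4.36 down [ 8.e-04  3.e-04 -1.e+00] F [ 0.5 -0.1  3.2] w 0.334 v 0.002
```

View pics/w11.png

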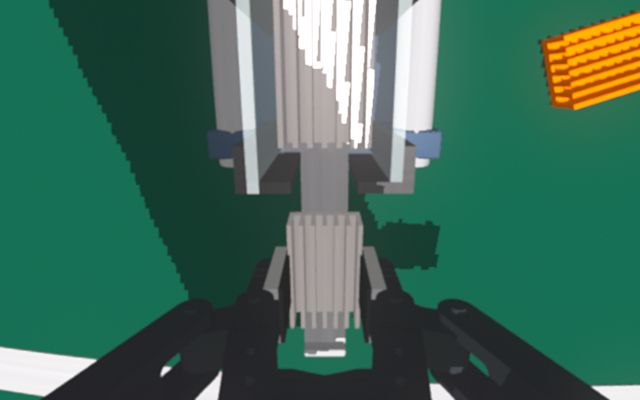

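View pics/c8.png

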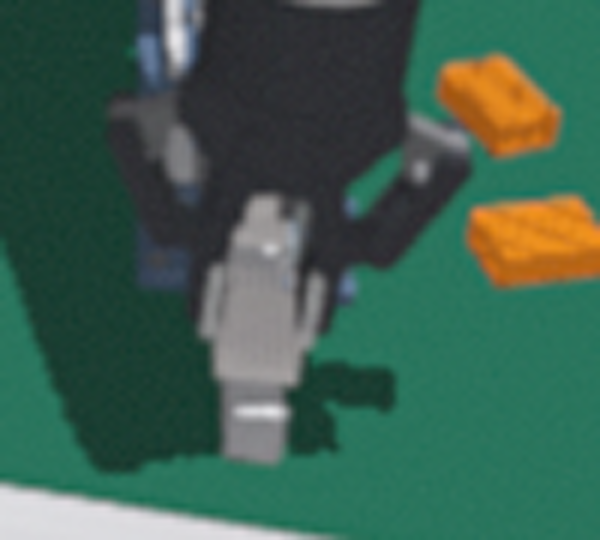

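The sink is held between both pads (opening 0.334). Lifting straight up.

Call:
{"name": "servo_tool", "arguments": {
  "targets": [
    [[-1,0,0,0,0,0,0],[-1,0,0,5,0,0,0],[-1,0,0,15,0,0,0],[-1,0,0,25,0,0,0],[-1,0,0,35,0,0,0]]
  ]
}}

```text
clock: 9.6
eef_pos: [659.9, 220.6, 76.8]
tcp_rot: [-0.518, 0.482, 0.52, 0.479]
wrist_force: [0.8, 0.7, -0.5]
grip_width: 0.33
```

Call:
{"name": "servo_tool", "arguments": {
  "targets": [
    [[-1,0,0,35,0,0,0],[-1,0,0,15,0,0,0],[-1,0,0,0,0,0,0],[-1,0,0,0,0,0,0]]
  ]
}}

```text
clock: 9.93
eef_pos: [662.3, 221.3, 129.6]
tcp_rot: [0.519, -0.48, -0.518, -0.481]
wrist_force: [-0.3, 0.1, -1.1]
grip_width: 0.334
```

```bash
python3 look.py w12
```

```text
9.9333 [662.3 221.3 129.6] jaw yaw 4.36 down [ 1.4e-03  5.0e-04 -1.0e+00] F [-0.3  0.1 -1.1] w 0.334 v 0.038
```

View pics/w12.png

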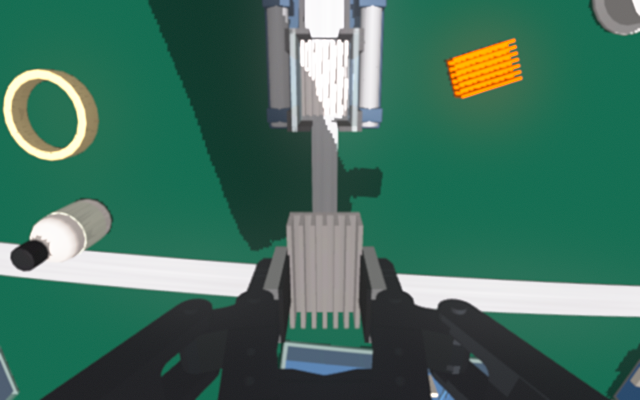

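```bash
python3 - <<'E'
from h import *
import pickle
s,f=pickle.load(open("pics/w12.pkl","rb"));im=f["image"]
print(s["q"].round(3))
cv2.imwrite("pics/c9.png",cv2.resize(im[200:345,265:390],None,fx=4,fy=4,interpolation=cv2.INTER_CUBIC))
E
```

```text
[-0.413  0.676  0.042  1.468 -0.031  0.996  1.284]
```

View pics/c9.png

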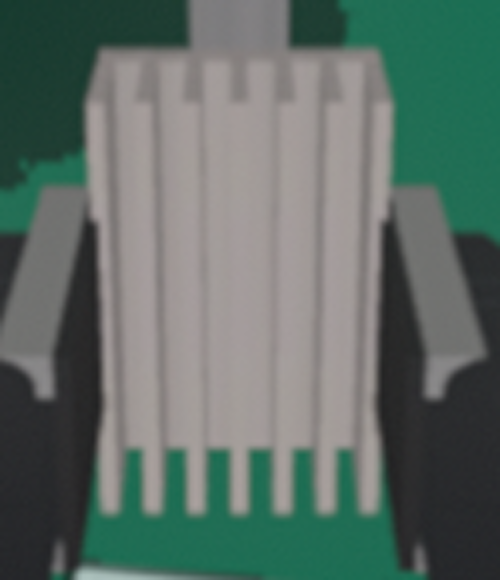

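Held level. A −110.6° turn with the move keeps joint 7 in range. I'm moving to above the pad at z≈200.

Call:
{"name": "servo_tool", "arguments": {
  "targets": [
    [[-1,-7.4,-32.8,8,0,0,-6.9],[-1,-7.4,-32.8,8,0,0,-6.9],[-1,-7.4,-32.8,8,0,0,-6.9],[-1,-7.4,-32.8,8,0,0,-6.9],[-1,-7.4,-32.8,8,0,0,-6.9]]
  ]
}}

```text
clock: 10.4
eef_pos: [623.3, 55.7, 167.1]
tcp_rot: [-0.351, 0.615, 0.351, 0.613]
wrist_force: [-0.2, -0.8, 0.5]
grip_width: 0.335
```

Call:
{"name": "servo_tool", "arguments": {
  "targets": [
    [[-1,-7.4,-32.8,6,0,0,-6.9],[-1,-7.4,-32.8,6,0,0,-6.9],[-1,-7.4,-32.8,6,0,0,-6.9],[-1,-7.4,-32.8,6,0,0,-6.9],[-1,-7.4,-32.8,6,0,0,-6.9]]
  ]
}}

```text
clock: 10.82
eef_pos: [586.5, -108.1, 197.2]
tcp_rot: [-0.153, 0.691, 0.153, 0.689]
wrist_force: [0.6, -0.4, 0.1]
grip_width: 0.334
```

Call:
{"name": "servo_tool", "arguments": {
  "targets": [
    [[-1,-7.4,-32.8,0,0,0,-6.9],[-1,-7.4,-32.8,0,0,0,-6.9],[-1,-7.4,-32.8,0,0,0,-6.9],[-1,-7.4,-32.8,0,0,0,-6.9],[-1,-7.4,-32.8,0,0,0,-6.9]]
  ]
}}

```text
clock: 11.23
eef_pos: [549.6, -271.8, 197.0]
tcp_rot: [0.059, 0.706, -0.058, 0.704]
wrist_force: [0.4, -0.4, -1.2]
grip_width: 0.332
```

Call:
{"name": "servo_tool", "arguments": {
  "targets": [
    [[-1,-7.4,-32.8,0,0,0,-6.9],[-1,0,0,0,0,0,0],[-1,0,0,0,0,0,0],[-1,0,0,0,0,0,0]]
  ]
}}

```text
clock: 11.57
eef_pos: [543.2, -302.7, 197.1]
tcp_rot: [0.099, 0.701, -0.098, 0.699]
wrist_force: [-0.6, 0.1, -0.9]
grip_width: 0.332
```

```bash
python3 look.py w13
```

```text
11.5667 [ 543.2 -302.7  197.1] jaw yaw -105.98 down [-0.0025  0.0014 -1.    ] F [-0.6  0.1 -0.9] w 0.332 v 0.023
```

View pics/w13.png

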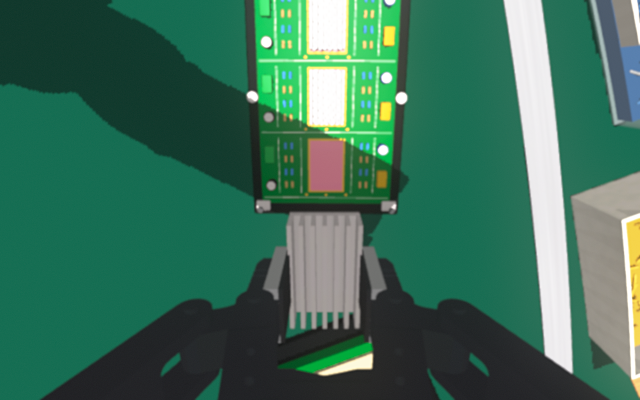

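The pink pad is at (326,166), directly ahead and almost square, with the fitted sinks at (327,97) and (327,25).

```bash
cat > pad.py <<'E'
from h import *
import pickle,sys
s,f=pickle.load(open(f"pics/{sys.argv[1]}.pkl","rb"));im=f["image"]
c=[k for k in blobs(im,(150,40,90),(179,160,255),100)][0]
P=cast(f,c[:,0,:],15.5,s)[:,:2].astype(np.float32)
r=cv2.minAreaRect(P);b=cv2.boxPoints(r);e=[b[1]-b[0],b[2]-b[1]];L=max(e,key=np.linalg.norm)
print("pad",cv2.minAreaRect(c)[0],r, "long axis deg",np.degrees(np.arctan2(L[1],L[0]))%180)
z=s["eef_pos"][2]+34.9
q=cast(f,[[287,225.5],[362.75,225.5],[289.5,328.5],[360.5,328.5]],z,s)
a=(q[2]+q[3]-q[0]-q[1])/2;m=q.mean(0)
print("sink",m.round(1),np.linalg.norm(a),np.linalg.norm(q[1]-q[0]),"axis",np.degrees(np.arctan2(a[1],a[0]))%180,"off from tcp",(m-s["eef_pos"])[:2])
A=R.from_quat(s["tcp_rot"]).as_matrix()
print("tool y axis deg",np.degrees(np.arctan2(A[1,1],A[0,1]))%180)
print("need d",np.array(r[0])-m[:2])
E
python3 pad.py w13
```

```text
pad (326.0, 165.0) ((544.4866333007812, -302.14813232421875), (48.53011703491211, 29.74205207824707), 73.3721694946289) long axis deg 73.37217
sink [ 543.4 -303.6  232. ] 48.33351760909172 29.720173021380255 axis 74.0706862188978 off from tcp [ 0.17633919 -0.84332945]
tool y axis deg 74.02135102041068
need d [1.11252556 1.40707808]
```

Call:
{"name": "servo_tool", "arguments": {
  "targets": [
    [[-1,0.6,0.7,-35,0,0,-0.6],[-1,0.5,0.7,-35,0,0,0],[-1,0,0,-30,0,0,0],[-1,0,0,-20,0,0,0],[-1,0,0,-10,0,0,0]]
  ]
}}

```text
clock: 12.03
eef_pos: [543.9, -299.2, 65.4]
tcp_rot: [0.102, 0.701, -0.1, 0.698]
wrist_force: [-0.3, 1.2, -0.2]
grip_width: 0.332
```

Call:
{"name": "servo_tool", "arguments": {
  "targets": [
    [[-1,0,0,0,0,0,0],[-1,0,0,0,0,0,0],[-1,0,0,0,0,0,0]]
  ]
}}

```text
clock: 12.28
eef_pos: [545.7, -302.4, 70.1]
tcp_rot: [0.102, 0.699, -0.102, 0.7]
wrist_force: [-0.2, -0.5, 0.7]
grip_width: 0.337
```

```bash
python3 look.py w14
```

```text
12.2833 [ 545.7 -302.4   70.1] jaw yaw -106.6 down [ 1.8e-03 -9.0e-04 -1.0e+00] F [-0.2 -0.5  0.7] w 0.337 v 0.01
```

View pics/w14.png

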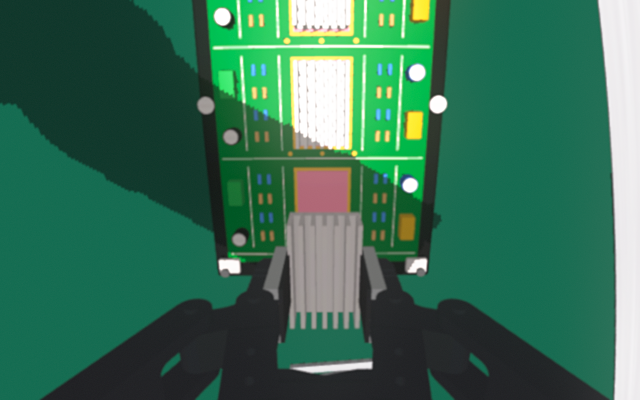

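```bash
python3 - <<'E'
from h import *
import pickle
s,f=pickle.load(open("pics/w14.pkl","rb"));im=f["image"]
cv2.imwrite("pics/c10.png",cv2.resize(im[150:280,255:395],None,fx=4,fy=4,interpolation=cv2.INTER_CUBIC))
m=cv2.inRange(cv2.cvtColor(im,cv2.COLOR_BGR2HSV),(150,40,90),(179,160,255))
def c3(u,v,z): return cast(f,[[u,v]],z,s)[0]
L=[];Rr=[]
for r in (178,186,194,202):
    x=np.where(m[r,280:370])[0]+280;L.append(c3(x[0]-.5,r,15.5));Rr.append(c3(x[-1]+.5,r,15.5));print(r,x[0],x[-1])
y=np.where(m[150:230,323])[0]+150;print("top",y[0])
A=R.from_quat(s["tcp_rot"]).as_matrix();t=s["eef_pos"]
def loc(p): d=(p-t);return np.round([d@A[:,1],d@A[:,2]],2)  # along, across
print("L",[loc(p) for p in L],"R",[loc(p) for p in Rr]);print("far edge",loc(c3(323,y[0]-.5,15.5)))
q=[c3(287,225.5,t[2]+34.9),c3(362.75,225.5,t[2]+34.9),c3(289.5,328.5,t[2]+34.9),c3(360.5,328.5,t[2]+34.9)]
print("sink",[loc(p) for p in q])
E
```

```text
178 298 346
186 298 346
194 298 345
202 299 345
top 172
L [array([ 20.1, -17. ]), array([ 14.84, -17.12]), array([  9.51, -17.24]), array([  4.1 , -16.72])] R [array([20.07, 14.08]), array([14.8 , 14.17]), array([ 9.47, 13.62]), array([ 4.06, 13.71])]
far edge [24.3  -0.82]
sink [array([ 23.46, -14.56]), array([23.42, 15.15]), array([-24.9 , -15.15]), array([-24.96,  15.83])]
```

View pics/c10.png

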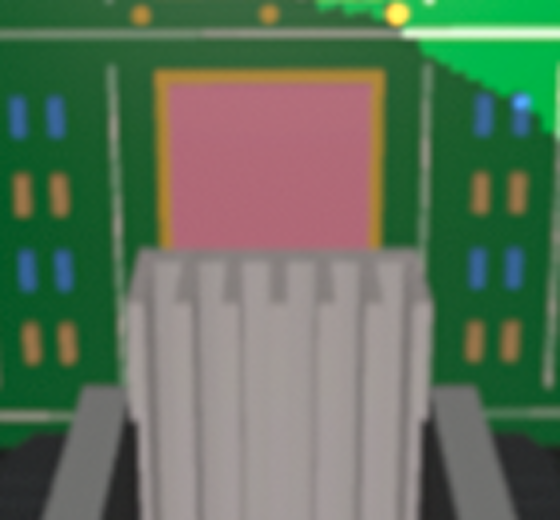

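Call:
{"name": "servo_tool", "arguments": {
  "targets": [
    [[-1,-1.6,1.2,-20,0,0,0],[-1,0,0,-20,0,0,0],[-1,0,0,-14,0,0,0],[-1,0,0,-8,0,0,0],[-1,0,0,0,0,0,0]]
  ]
}}

```text
clock: 12.75
eef_pos: [542.9, -300.7, 6.2]
tcp_rot: [0.102, 0.7, -0.102, 0.699]
wrist_force: [-0.9, 0.6, -0.9]
grip_width: 0.335
```

Call:
{"name": "servo_tool", "arguments": {
  "targets": [
    [[-1,0,0,0,0,0,0],[-1,0,0,0,0,0,0]]
  ]
}}

```text
clock: 12.92
eef_pos: [543.9, -301.5, 8.0]
tcp_rot: [0.102, 0.699, -0.103, 0.7]
wrist_force: [-0.6, -0.0, 0.2]
grip_width: 0.33
```

```bash
python3 look.py w15
```

```text
12.9167 [ 543.9 -301.5    8. ] jaw yaw -106.64 down [ 1.6e-03 -9.0e-04 -1.0e+00] F [-0.6 -0.   0.2] w 0.33 v 0.003
```

View pics/w15.png

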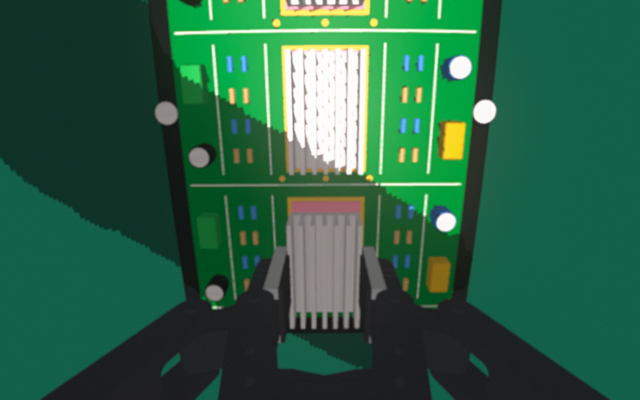

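It's centred, with the pad strip at columns 291–361 over a sink spanning 287–362. Lowering gently.

Call:
{"name": "servo_tool", "arguments": {
  "targets": [
    [[-1,0,0,-3,0,0,0],[-1,0,0,-3,0,0,0],[-1,0,0,-2,0,0,0],[-1,0,0,-1,0,0,0],[-1,0,0,0,0,0,0]]
  ]
}}

```text
clock: 13.38
eef_pos: [543.0, -300.9, -2.6]
tcp_rot: [0.102, 0.7, -0.102, 0.7]
wrist_force: [-1.0, -0.1, -0.4]
grip_width: 0.334
```

Call:
{"name": "servo_tool", "arguments": {
  "targets": [
    [[-1,0,0,-1,0,0,0],[-1,0,0,0,0,0,0]]
  ]
}}

```text
clock: 13.55
eef_pos: [543.2, -301.0, -3.3]
tcp_rot: [0.102, 0.7, -0.102, 0.7]
wrist_force: [0.1, 0.2, 0.1]
grip_width: 0.332
```

Call:
{"name": "servo_tool", "arguments": {
  "targets": [
    [[-1,0,0,-1,0,0,0],[-1,0,0,0,0,0,0]]
  ]
}}

```text
clock: 13.72
eef_pos: [543.2, -301.0, -3.4]
tcp_rot: [0.102, 0.699, -0.102, 0.7]
wrist_force: [-2.4, 1.6, 10.6]
grip_width: 0.332
```

```bash
python3 look.py w16; python3 - <<'E'
import cv2
im=cv2.imread("pics/w16.png");cv2.imwrite("pics/c11.png",cv2.resize(im[160:345,230:420],None,fx=3.2,fy=3.2,interpolation=cv2.INTER_CUBIC))
E
```

```text
13.7167 [ 543.2 -301.    -3.4] jaw yaw -106.65 down [ 7.e-04  2.e-04 -1.e+00] F [-2.4  1.6 10.6] w 0.332 v 0.002
```

View pics/c11.png

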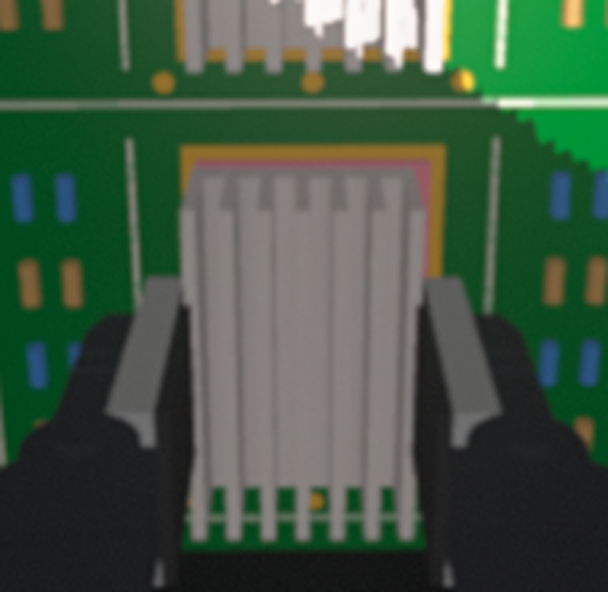

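Contact came exactly at the predicted height (TCP −3.4, 10 N). The sink sits flat on the pad, about 1 mm off centre sideways, so I'll release and retreat.

Call:
{"name": "servo_tool", "arguments": {
  "targets": [
    [[-1,0,0,0.5,0,0,0],[0.1,0,0,0,0,0,0],[0.1,0,0,0,0,0,0],[0.1,0,0,0,0,0,0],[0.1,0,0,0,0,0,0]]
  ]
}}

```text
clock: 14.18
eef_pos: [543.1, -301.0, -4.0]
tcp_rot: [0.102, 0.7, -0.102, 0.7]
wrist_force: [-0.6, -0.2, -0.2]
grip_width: 0.552
```

Call:
{"name": "servo_tool", "arguments": {
  "targets": [
    [[0.1,0,0,5,0,0,0],[0.1,0,0,15,0,0,0],[0.1,0,0,30,0,0,0],[0.1,0,0,40,0,0,0],[0.1,0,0,40,0,0,0]]
  ]
}}

```text
clock: 14.6
eef_pos: [542.3, -300.7, 127.3]
tcp_rot: [0.102, 0.7, -0.102, 0.699]
wrist_force: [0.3, 0.4, 0.3]
grip_width: 0.551
```

Call:
{"name": "servo_tool", "arguments": {
  "targets": [
    [[0.1,0,0,40,0,0,0],[0.1,0,0,30,0,0,0],[0.1,0,0,0,0,0,0],[0.1,0,0,0,0,0,0],[0.1,0,0,0,0,0,0]]
  ]
}}

```text
clock: 15.02
eef_pos: [542.9, -300.5, 196.0]
tcp_rot: [0.102, 0.7, -0.102, 0.7]
wrist_force: [0.9, -0.5, -0.6]
grip_width: 0.546
```

```bash
python3 look.py w17; python3 - <<'E'
from h import *
from cell import ctrl
import pickle
im=cv2.imread("pics/w17.png");cv2.imwrite("pics/c12.png",cv2.resize(im[100:230,240:410],None,fx=4,fy=4,interpolation=cv2.INTER_CUBIC))
for n in("top","scene"):
    f=ctrl.grab_frame(n);cv2.imwrite(f"pics/{n}1.png",f["image"])
    if n=="top": cv2.imwrite("pics/c13.png",cv2.resize(f["image"][150:290,180:460],None,fx=2.8,fy=2.8,interpolation=cv2.INTER_CUBIC))
E
```

```text
15.0167 [ 542.9 -300.5  196. ] jaw yaw -106.62 down [-2.e-04  6.e-04 -1.e+00] F [ 0.9 -0.5 -0.6] w 0.546 v 0.023
```

View pics/c12.png

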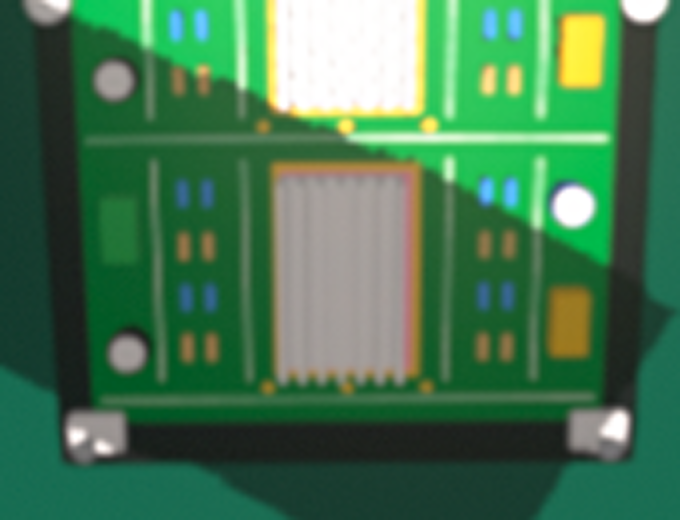

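View pics/c13.png

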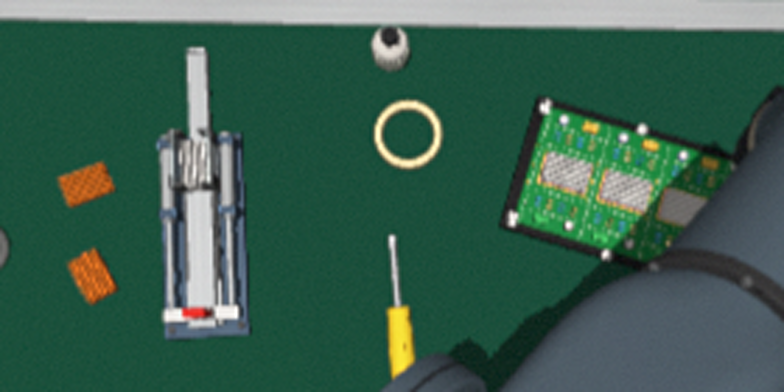

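The sink sits square on the pad, and nothing else has moved. Next I check from the earlier views that the magazine stack dropped.

```bash
python3 - <<'E'
from h import *
import pickle
o=np.array([582.3,214.9]);u=np.array([.9973,.074]);v=np.array([-.074,.9973])
for n in("w3","w7","w12","w10"):
    s,f=pickle.load(open(f"pics/{n}.pkl","rb"))
    for z in(50,66):
        P=[[*(o+a*u+b*v),z] for a,b in((-24,-15),(-24,15),(24,-15),(24,15))]
        print(n,z,proj(f,P,s).round(0).tolist())
s,f=pickle.load(open("pics/w12.pkl","rb"));cv2.imwrite("pics/c14.png",cv2.resize(f["image"][0:140,250:400],None,fx=4,fy=4,interpolation=cv2.INTER_CUBIC))
s,f=pickle.load(open("pics/w10.pkl","rb"));cv2.imwrite("pics/c15.png",cv2.resize(f["image"][0:220,210:440],None,fx=2.6,fy=2.6,interpolation=cv2.INTER_CUBIC))
E
```

```text
w3 50 [[301.0, 354.0], [338.0, 354.0], [303.0, 398.0], [337.0, 398.0]]
w3 66 [[300.0, 368.0], [339.0, 368.0], [302.0, 413.0], [338.0, 414.0]]
w7 50 [[307.0, 79.0], [342.0, 79.0], [307.0, 136.0], [341.0, 136.0]]
w7 66 [[306.0, 79.0], [343.0, 79.0], [306.0, 139.0], [342.0, 139.0]]
w12 50 [[301.0, 41.0], [348.0, 41.0], [302.0, 117.0], [346.0, 117.0]]
w12 66 [[299.0, 38.0], [349.0, 38.0], [300.0, 119.0], [348.0, 119.0]]
w10 50 [[277.0, -1.0], [373.0, -1.0], [281.0, 151.0], [368.0, 151.0]]
w10 66 [[269.0, -15.0], [381.0, -15.0], [275.0, 160.0], [374.0, 160.0]]
```

View pics/c14.png

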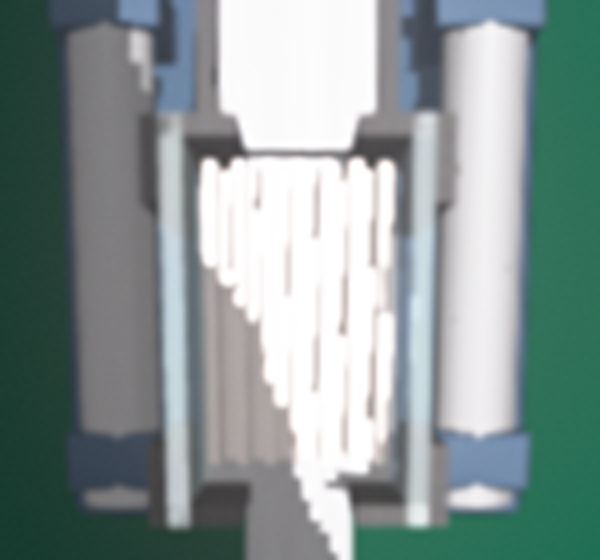

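View pics/c15.png

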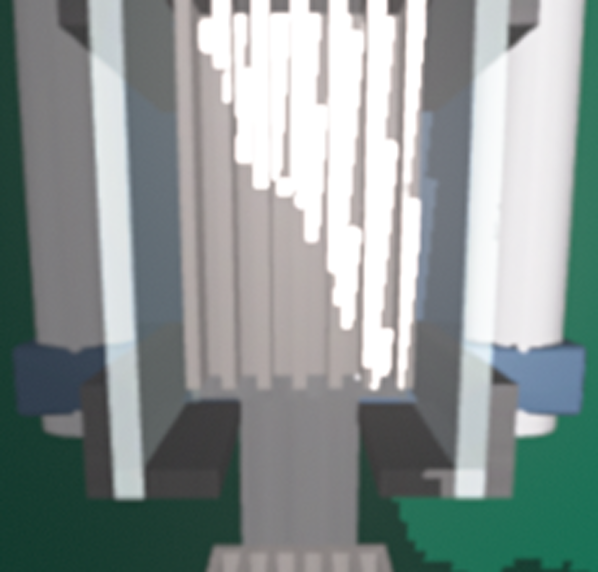

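In the close view the top sink's front corners are at (282,150) and (368,150). The prediction for z=50 is (281,151) and (368,151), so the stack has dropped. Handing in.

```bash
python3 -c "
from cell import ctrl
print(ctrl.job_done(), ctrl.observe()['clock'])"
```

```text
the job is handed in; nothing more can be done
the job is handed in; nothing more can be done
```

I dispensed one heat sink and set it on the bare pink pad, then handed the job in after about 15 s of the 51 s. Handing in gives no verdict, so these results are from my own checks.

- **Feeder:** I pinched the handle and pushed it until it stalled at 84.9 mm with the force still rising, then let go. The slide went back home by itself.
- **First grasp missed:** the fingers closed above the heat sink without moving it. The cameras showed the shut fingertips about 28 mm behind the stated TCP, which disagrees with the tool description. I regrasped lower and the grip held.
- **Placing:** the heat sink was lowered onto the pad while still gripped, and touched down at the predicted height with about 10 N. It lies fins up, flat and square to the eye, about 1–1.5 mm off centre sideways (the limit is 5 mm).
- **Magazine:** the next two heat sinks have dropped; the top one's front corners match the predicted pixels for that height to within about 1 px.
- **Other things:** the fitted heat sinks, tape, bottle, screwdriver and orange look-alikes look unmoved in the last top view. The reel was only partly in that crop and the tweezers not at all, so I did not check those two. The arm was clear of everything when I handed in.

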